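# Slide the heavy battery box home into its bay and bolt it in

### The arm

A 7-joint arm with a two-finger parallel gripper is mounted at the origin on the work surface. World frame = base frame: x ahead of the robot, y to its left, z up, the work surface at z = 0. Lengths are in m, angles in rad, forces in N, time in s.
With the tool pointing down it reaches from about 0.4 to 0.85 m from the base axis. Payload 4.5 kg.
Tool frame: the origin (TCP) lies on the centre line of the jaws, within the pads' length; the fingertips stand 8 mm ahead of it and the grasp point (between the pads) lies 11 mm behind it; z points along the fingers, x is the direction in which the jaws open and shut, and the axes are right-handed (so a half turn about z gives the same grasp; the last joint's range is limited). The gripper opens to 85 mm and grips with 20 to 120 N. Pads are 22 mm wide; open, the fingers measure 114 mm over their backs; the gripper's body (76 mm by 85 mm) begins 54 mm behind the grasp point. The pads swing forward as they close: fully open they stand 13 mm farther back than shut.
Start: joints at [1.192, 0.689, -0.195, 1.565, 0.157, 0.902, -0.215], TCP at [0.251, -0.573, 0.239] pointing down, gripper open.
Joint ranges: [-3.01, 3.01], [-0.46, 2.08], [-1.47, 1.51], [0.13, 2.56], [-1, 4.14], [0.04, 2.09], [-2.66, 2.66]. Speed limits (rad/s): [2.57, 2.57, 3.14, 3.14, 3.14, 3.14, 3.14].

### API

Orientations are given as a unit quaternion [x, y, z, w].
In Python, from workcell import arm gives the robot as it stands.
- The arm moves only by the tool apply_moves, never from a script. Its argument "deltas" is a list of rows, each a list of 6 numbers: the shift along the world's x, y, z in m, then the turn, a rotation vector about the world's x, y, z in rad. A call has 1 to 5 rows; each row shifts and turns the commanded pose from where the row before left it; what a row does not reach is not made up. A row lasts 1/12 s, in which the tool goes at most 41.7 mm and 7.16 degrees, less where a joint would pass 70% of its speed; a pose out of reach is approached as far as the arm can. A call with a gripper value outside its range is refused whole. "jaw" is the finger opening in m, from 0 to 0.0854, set as the call begins (left out, the last holds). The fingers move at their own pace and stop on an object; "grip_force" is the grip in N (left out, the last holds). Time passes only in rows, so rows that do not move let the fingers close. It gives the time, the measured TCP pose, the force and the opening at its end, in the units of the state.
- arm.sense(): the state, without advancing time (a new reading comes with each control period).
- arm.read_camera(name): name is "scene" or "top" or "wrist"; returns a dict with "color" (480x640x3 uint8, red, green, blue), "mtx" (3x3 intrinsics, pixels), "cam_to_world" (4x4, takes a point from camera to world coordinates). Camera axes: x right, y up, looking along -z (the intrinsics and any distortion apply to the point x, -y, -z); pixel columns grow to the right and rows downward; lengths in m; the calibration is good to about 2 mm. A picture is of the moment at which its call begins. There is no depth.
- arm.hand_in(): hands the job in, once; it reports no verdict.
The state is a dict: "time_s": time; "joint_pos": joint angles; "qd": joint speeds; "tau": joint torques, N m; "position": TCP position; "eef_rot": TCP orientation; "ft_force": force on the tool from outside, world axes, zero at the start; "ft_torque": the same for the moment, N m; "finger_gap": finger opening in m.
Only numpy, scipy, OpenCV 4.12 (cv2) and the standard library are available. Lean on these libraries where they do the work, as an engineer would, in place of code of your own. Each camera call takes 0.05 s, during which the arm holds its last target.

### The job

Push the heavy battery box along the desk, low down near its base so that it slides upright and does not tip, between the two guides of its bay until it is fully home against the connector block. Then push the bay's slide bolt all the way in behind the box. Only push: do not lift or pick up the box, do not slam it home, and leave the other things on the desk where they are.

Things in the scene. Friction and masses are not known exactly. Their poses are not given: they have to be found in the camera images.
- battery_box: Heavy olive battery box (about 2.3 kg), loose on the desk, 130 mm along its x, 84 along y, 165 high, plus a black handle bar along x over its lid, up to 200 mm above the desk. Origin: centre of the underside, z up. It stands outside the bay's mouth, roughly in line and square with it; pushed on its broad -y face it goes in towards its +y.
- box_push (a point): Point low on the middle of the box's broad -y face, 30 mm above the desk (box frame x 0, y -42 mm). The face is flat; its ribs are higher than 70 mm. The box takes about 8 to 20 N to slide. Pushed higher than about 60 mm above the desk it may tip over instead.
- bay: Battery bay of dark steel, fixed to the desk. Origin: on the desk, centre of the box's place; x, y level, z up. The box slides on the desk along +y; when home its origin and axes agree with the bay's. Two guides 45 mm high, 4 thick, run along y at x = -70 and +70 mm (136 clear) from y = -68 to +42 mm. At the far end the connector block, 62 mm high, has its face at y = +42 mm.
- bay_mouth (a point): Middle of the bay's mouth, on the desk (bay frame x 0, y -136 mm). Here the flared ends of the guides, 45 mm high, stand about 172 mm apart; they narrow to 136 mm clear at y = -68 mm. The inner faces are lined with slippery plastic and steer a box that comes in slightly off line or askew.
- bolt_handle (a point): Upright round steel handle of the slide bolt, on the bay's -x side: 14 mm across, top 74 mm above the desk; this point is on its axis, 62 mm up. Drawn back it is at x -130, y -55 mm in the bay's frame; the bolt slides along the bay's +x. It stays where it is left; about 2 N moves it. Fixed sleeve x -88 to -72 mm, 38 high; foot plate 3 mm thick out to x -132.
- bolt (a joint): Slide bolt (12 mm rod, axis 22 mm above the desk): 0 = drawn back clear of the box's way, 0.036 m = fully in, handle at bay x = -94 mm, its end 27 mm across the back of a box that is home, 7 mm behind it; a box that is not home blocks it. Starts between 0 and 0.005.
- speaker: Bystander: tan loudspeaker, 60 x 95 x 132 mm high, standing; origin at the centre of its underside.
- mug: Bystander: dark olive mug, 80 mm across, 85 mm high, standing; origin at the centre of its underside.
- handheld: Bystander: black handheld radio, 34 x 56 x 115 mm high with an aerial up to 210 mm, standing; origin at the centre of its underside.
- screwdriver: Bystander: screwdriver lying on the desk; origin under its middle.
Not all that is in view belongs to the job. What is shaped like the battery_box but pink is not meant.

How it is judged:
By the outcome, as a careful person would: the job done as asked, in the order asked, and still so for the second after the job is handed in, with the robot touching nothing.
It also fails if it takes over 72 s, if anything falls off the work surface, if the arm or the gripper's body presses on something with over 40 N, if the wrist force passes 120 N, or if a joint passes its speed limit or range.

## Working session

There is one attempt and no reset: what is moved stays moved. The work goes in short steps, Python scripts to look and compute and a tool call to move; the robot and the scene stay as the last step left them, time stands still between calls to the robot, and variables do not carry over. Pictures are saved under pics/ and viewed, and the job is handed in when it is done.

Besides the shell and the picture viewer there is one more tool, called after ">>>" as name([rows], argument=value, ...), one row to a line, values as JSON. apply_moves: Moves the arm, as the interface text tells. Its arguments: {"type":"object","properties":{"deltas":{"type":"array","items":{"type":"array","items":{"type":"number"}}},"jaw":{"type":"number"},"grip_force":{"type":"number"}},"required":["deltas"]}

```bash
mkdir -p pics
python3 - <<'E'
from workcell import arm
import cv2,pickle
s=arm.sense();print({k:s[k] for k in('time_s','position','eef_rot','ft_force','finger_gap')})
d={}
for n in("scene","top","wrist"):
    c=arm.read_camera(n);d[n]=c;cv2.imwrite(f"pics/{n}0.png",c["color"][:,:,::-1]);print(n,c.keys(),c["mtx"].tolist(),c["cam_to_world"].round(3).tolist())
pickle.dump(d,open("c0.pkl","wb"))
E
```

```text
{'time_s': 0.0, 'position': array([ 0.25044476, -0.57191056,  0.23846011]), 'eef_rot': array([ 8.37029088e-01, -5.47157576e-01, -8.21371102e-04, -4.67261586e-04]), 'ft_force': array([0.82903506, 0.27627323, 0.1013587 ]), 'finger_gap': 0.0849306087289495}
scene dict_keys(['color', 'mtx', 'cam_to_world']) [[578.9525965583259, 0.0, 322.81601550807875], [0.0, 578.9525965583259, 237.78328995120052], [0.0, 0.0, 1.0]] [[-0.857, -0.493, 0.15, 0.893], [0.515, -0.815, 0.267, 0.443], [-0.009, 0.306, 0.952, 1.627], [0.0, 0.0, 0.0, 1.0]]
top dict_keys(['color', 'mtx', 'cam_to_world']) [[592.6858655315256, 0.0, 321.1978585135121], [0.0, 592.6858655315256, 236.45770859272162], [0.0, 0.0, 1.0]] [[-0.02, 0.985, -0.169, 0.406], [-1.0, -0.023, -0.021, -0.012], [-0.024, 0.169, 0.985, 1.505], [0.0, 0.0, 0.0, 1.0]]
wrist dict_keys(['color', 'mtx', 'cam_to_world']) [[366.6024955710013, 0.0, 323.3016196250422], [0.0, 366.6024955710013, 237.94909882727237], [0.0, 0.0, 1.0]] [[0.402, 0.884, 0.24, 0.312], [-0.916, 0.388, 0.104, -0.545], [-0.002, -0.261, 0.965, 0.372], [0.0, 0.0, 0.0, 1.0]]
```

View pics/scene0.png

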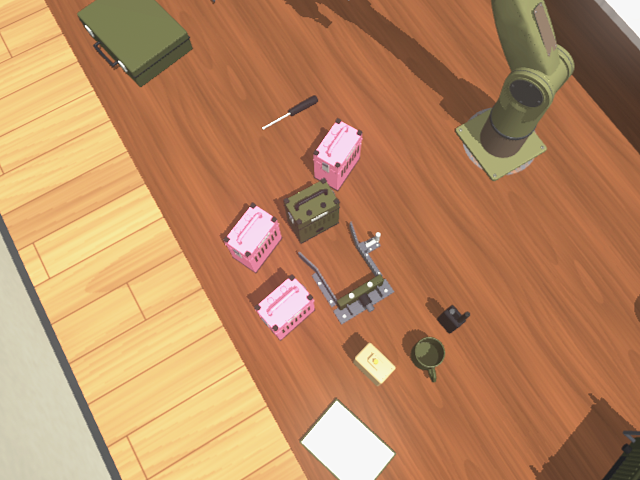

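View pics/top0.png

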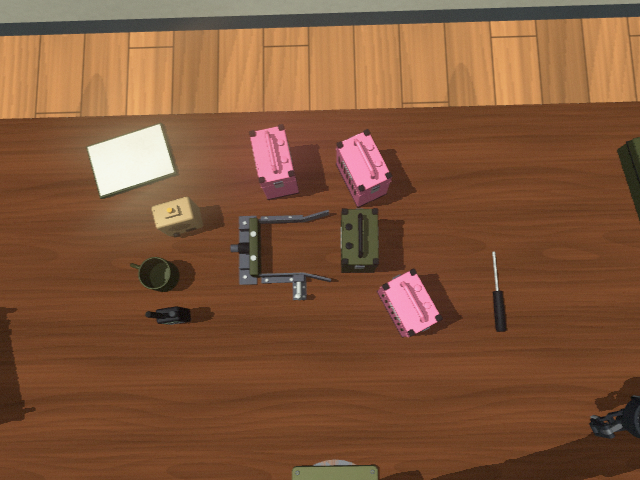

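View pics/wrist0.png

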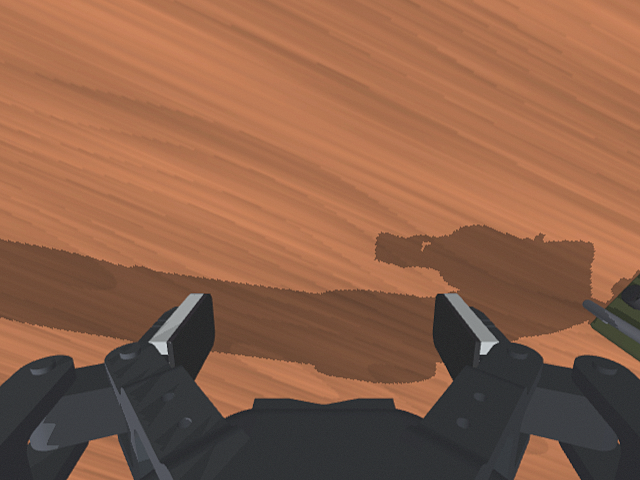

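Top view: the candidates are an olive box at (360,240), and pink boxes at (273,162), (362,167) and (410,303). The large olive case at (635,170) is not shaped like the battery box. I choose the olive box at (360,240). The bay is at (280,248), with its mouth to the right, and the bolt handle is at about (299,290). Next is an enlarged crop.

Run:
```python
import cv2
a=cv2.imread("pics/top0.png")[195:320,225:425]
cv2.imwrite("pics/top0c.png",cv2.resize(a,None,fx=4,fy=4,interpolation=cv2.INTER_CUBIC))
a=cv2.imread("pics/scene0.png")[170:330,270:420]
cv2.imwrite("pics/scene0c.png",cv2.resize(a,None,fx=3.7,fy=3.7,interpolation=cv2.INTER_CUBIC))
```

```text
(no output)
```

View pics/top0c.png

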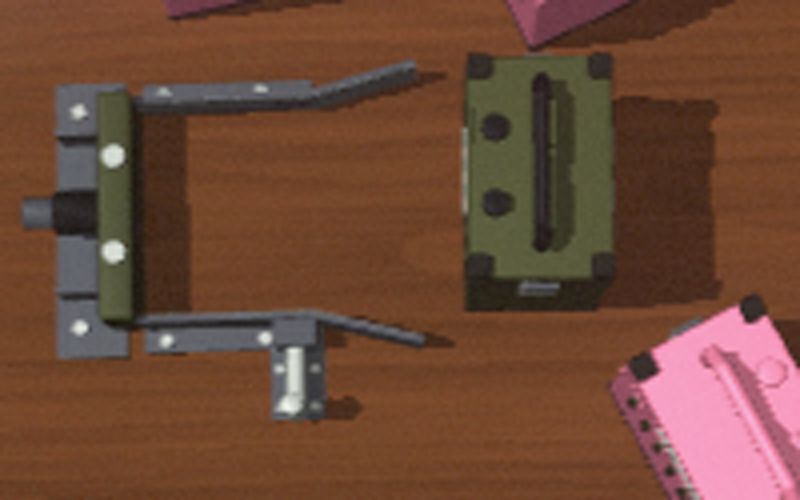

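View pics/scene0c.png

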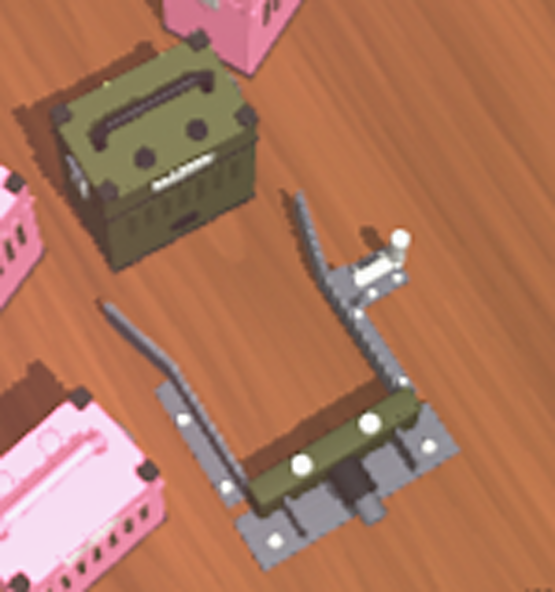

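```bash
cat > h.py <<'E'
import numpy as np
def w(c,u,v,z):
    K=c["mtx"];T=c["cam_to_world"]
    d=T[:3,:3]@np.array([(u-K[0,2])/K[0,0],-(v-K[1,2])/K[1,1],-1]);o=T[:3,3]
    return o+d*(z-o[2])/d[2]
def p(c,P):
    K=c["mtx"];T=c["cam_to_world"];q=T[:3,:3].T@(np.array(P)-T[:3,3]);return K[0,0]*q[0]/-q[2]+K[0,2],K[1,1]*-q[1]/-q[2]+K[1,2]
E
python3 - <<'E'
import pickle;from h import *
d=pickle.load(open("c0.pkl","rb"))
def t(n,x,y,z,l):
    c=d[n];u,v=(225+x/4,195+y/4) if n=="top" else (270+x/3.7,170+y/3.7)
    print(n,l,w(c,u-.4,v-.4,z).round(4))
for x,y,z,l in[(467,55,.165,"box +x+y"),(612,55,.165,"+x-y"),(612,279,.165,"-x-y"),(467,279,.165,"-x+y"),(132,95,.062,"conn +x"),(130,322,.062,"conn -x"),(414,66,.045,"tip+"),(424,341,.045,"tip-"),(315,88,.045,"knee+"),(322,318,.045,"knee-"),(291,403,.074,"handle")]:t("top",x,y,z,l)
for x,y,z,l in[(200,38,.165,"box -x-y"),(58,113,.165,"+x-y"),(110,193,.165,"+x+y"),(255,118,.165,"-x+y"),(300,194,.045,"tip-"),(105,303,.045,"tip+"),(400,238,.074,"handle"),(245,490,.062,"conn+"),(408,390,.062,"conn-")]:t("scene",x,y,z,l)
E
```

```text
top box +x+y [ 0.7005 -0.0315  0.165 ]
top +x-y [ 0.6984 -0.115   0.165 ]
top -x-y [ 0.5684 -0.1104  0.165 ]
top -x+y [ 0.5703 -0.0282  0.165 ]
top conn +x [0.7029 0.1761 0.062 ]
top conn -x [0.5611 0.1775 0.062 ]
top tip+ [7.207e-01 3.000e-04 4.500e-02]
top tip- [ 0.5471 -0.0021  0.045 ]
top knee+ [0.7081 0.0629 0.045 ]
top knee- [0.5628 0.0606 0.045 ]
top handle [0.5086 0.0787 0.074 ]
scene box -x-y [ 0.5755 -0.1082  0.165 ]
scene +x-y [ 0.6952 -0.1111  0.165 ]
scene +x+y [ 0.6939 -0.0377  0.165 ]
scene -x+y [ 0.5738 -0.033   0.165 ]
scene tip- [5.507e-01 5.000e-04 4.500e-02]
scene tip+ [ 0.7261 -0.0016  0.045 ]
scene handle [0.5106 0.0782 0.074 ]
scene conn+ [0.7118 0.1816 0.062 ]
scene conn- [0.5673 0.1797 0.062 ]
```

Run:
```python
import cv2
a=cv2.imread("pics/top0.png")[120:345,330:450]
cv2.imwrite("pics/top0d.png",cv2.resize(a,None,fx=2.6,fy=2.6,interpolation=cv2.INTER_CUBIC))
import pickle;from h import *
d=pickle.load(open("c0.pkl","rb"))
for u,v in[(380,288),(413,270.5),(438,317),(406,334),(337,145),(368,131),(390,180),(361,190)]:print(u,v,w(d["top"],u,v,.165).round(3))
```

```text
380 288 [ 0.515 -0.114  0.165]
413 270.5 [ 0.553 -0.19   0.165]
438 317 [ 0.447 -0.241  0.165]
406 334 [ 0.411 -0.168  0.165]
337 145 [ 0.853 -0.025  0.165]
368 131 [ 0.886 -0.099  0.165]
390 180 [ 0.765 -0.146  0.165]
361 190 [ 0.743 -0.078  0.165]
```

View pics/top0d.png

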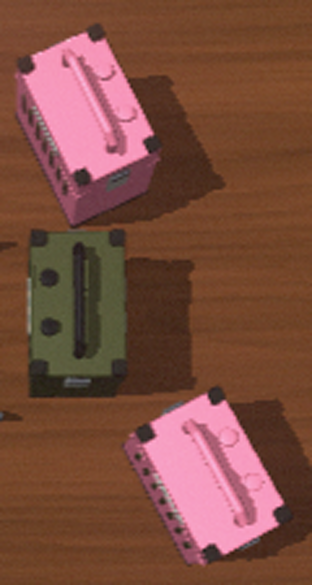

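>>> apply_moves([
  [0.026,0.0215,0.006,0,0,0.08],
  [0.026,0.0215,0.006,0,0,0.08],
  [0.026,0.0215,0.006,0,0,0.08],
  [0.026,0.0215,0.006,0,0,0.08],
  [0.026,0.0215,0.006,0,0,0.08],
], jaw=0.05)

```text
time_s: 0.57
position: [0.3816, -0.4638, 0.2694]
eef_rot: [0.93, -0.368, -0.0, -0.0]
ft_force: [-0.2, -0.3, -0.3]
finger_gap: 0.0499
```

>>> apply_moves([
  [0.026,0.0215,0.006,0,0,0.08],
  [0.026,0.0215,0.006,0,0,0.08],
  [0.026,0.0215,0.006,0,0,0.08],
  [0.026,0.0215,0.006,0,0,0.08],
  [0.026,0.0215,0.006,0,0,0.08],
])

```text
time_s: 0.98
position: [0.5116, -0.3563, 0.2994]
eef_rot: [0.984, -0.176, -0.0, -0.0]
ft_force: [1.4, -0.2, 0.1]
finger_gap: 0.0499
```

>>> apply_moves([
  [0.026,0.0215,0,0,0,0.08],
  [0.026,0.0215,0,0,0,0.08],
  [0.026,0.0215,0,0,0,0.08],
  [0.026,0.0215,0,0,0,0.08],
  [0.026,0.0215,0,0,0,0.04],
])

```text
time_s: 1.4
position: [0.6415, -0.249, 0.2989]
eef_rot: [1.0, 0.003, -0.0, -0.0]
ft_force: [0.7, -0.3, 0.7]
finger_gap: 0.05
```

>>> apply_moves([
  [-0.002,0,0,0.11,0,0],
  [-0.002,0,0,0.11,0,0],
  [-0.002,0,0,0.11,0,0],
  [-0.001,0,0,0.11,0,0],
  [0,0,0,0.11,0,0],
])

```text
time_s: 1.82
position: [0.6336, -0.251, 0.2998]
eef_rot: [0.962, 0.001, 0.001, -0.274]
ft_force: [0.2, 1.1, 0.2]
finger_gap: 0.0501
```

>>> apply_moves([
  [0,0,-0.02,0.1,0,0],
  [0,0,-0.03,0,0,0],
  [0,0,-0.03,0,0,0],
])

```text
time_s: 2.07
position: [0.6331, -0.2527, 0.2164]
eef_rot: [0.948, -0.001, 0.0, -0.319]
ft_force: [0.8, 0.0, 0.4]
finger_gap: 0.0502
```

Run:
```python
from workcell import arm
import cv2
s=arm.sense();print(s["joint_pos"].round(3),s["position"].round(4),s["eef_rot"].round(3))
for n in("scene","top","wrist"):
    c=arm.read_camera(n);cv2.imwrite(f"pics/{n}1.png",c["color"][:,:,::-1])
```

```text
[ 8.190e-01  1.076e+00 -7.020e-01  1.066e+00  1.000e-03  1.378e+00
  3.540e-01] [ 0.6331 -0.2527  0.2164] [ 0.948 -0.001  0.    -0.319]
```

View pics/scene1.png

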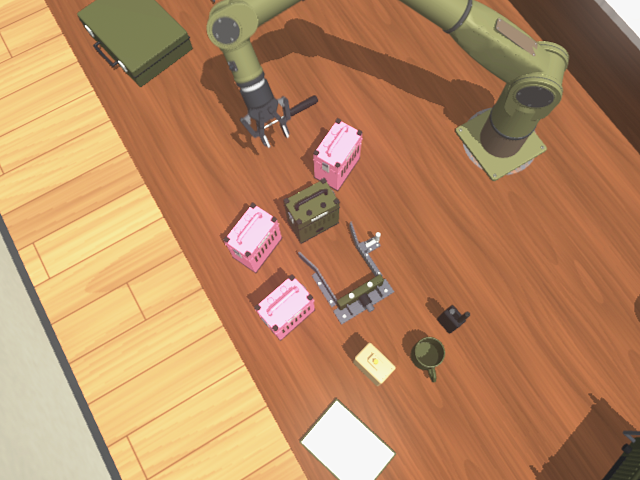

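View pics/top1.png

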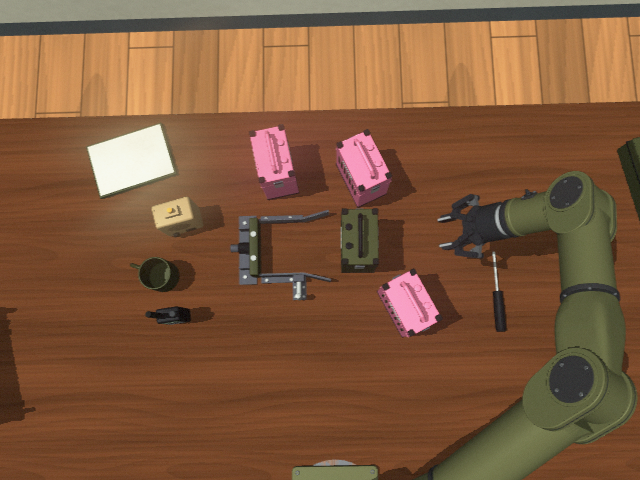

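View pics/wrist1.png

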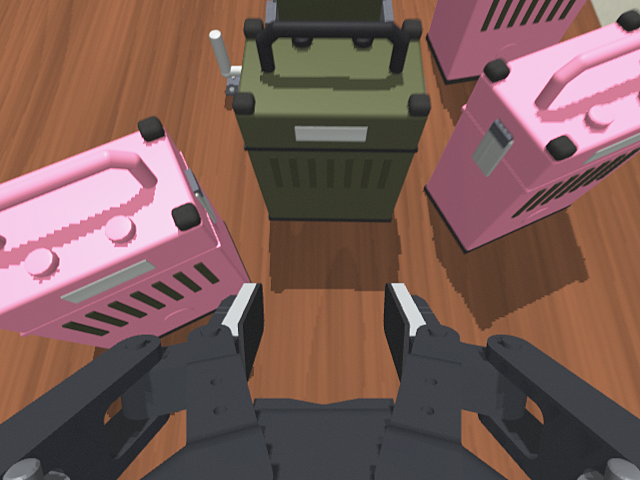

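>>> apply_moves([
  [0,0,-0.035,0,0,0],
  [0,0,-0.035,0,0,0],
  [0,0,-0.035,0,0,0],
  [0,0.01,-0.035,0,0,0],
  [0,0.015,-0.03,0,0,0],
])

```text
time_s: 2.63
position: [0.6352, -0.2273, 0.0496]
eef_rot: [0.948, -0.0, 0.002, -0.318]
ft_force: [-0.2, -0.0, 0.4]
finger_gap: 0.0499
```

>>> apply_moves([
  [0.001,0.02,-0.008,0,0,0],
  [0,0.02,-0.008,0,0,0],
  [0,0.02,0,0,0,0],
  [0,0.014,0,0,0,0],
  [0,0,0,0,0,0],
])

```text
time_s: 3.05
position: [0.6365, -0.1461, 0.0371]
eef_rot: [0.947, 0.004, 0.001, -0.321]
ft_force: [-0.2, 1.2, 0.7]
finger_gap: 0.0502
```

Run:
```python
from workcell import arm
import cv2
for n in("scene","top","wrist"):
    c=arm.read_camera(n);cv2.imwrite(f"pics/{n}2.png",c["color"][:,:,::-1])
```

```text
(no output)
```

View pics/wrist2.png

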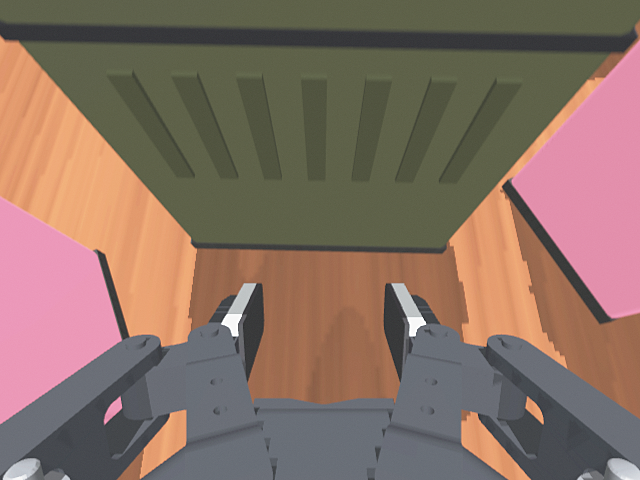

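View pics/top2.png

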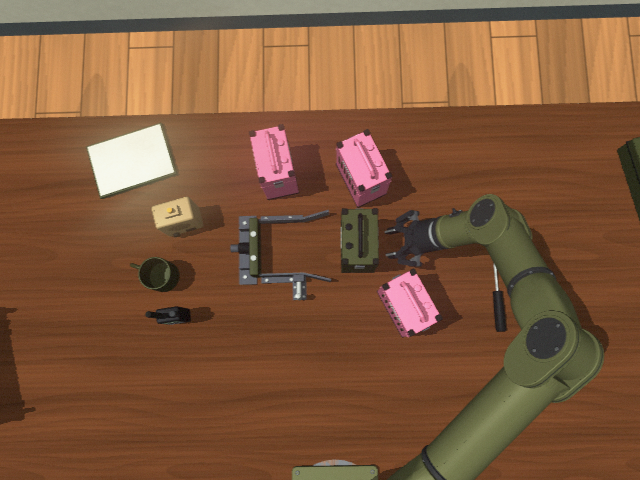

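Run:
```python
import cv2
a=cv2.imread("pics/top2.png")[200:340,340:480]
cv2.imwrite("pics/top2c.png",cv2.resize(a,None,fx=4.2,fy=4.2,interpolation=cv2.INTER_CUBIC))
```

```text
(no output)
```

View pics/top2c.png

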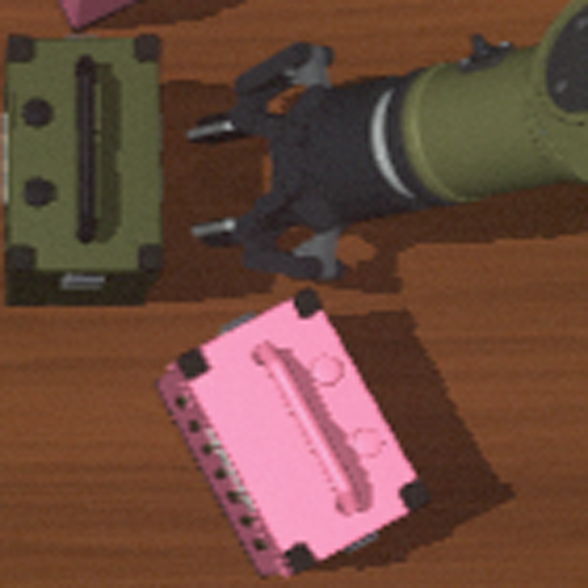

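>>> apply_moves([
  [0,0,-0.002,0,0,0],
  [0,0,-0.002,0,0,0],
  [0,0,-0.001,0,0,0],
  [0,0,0,0,0,0],
  [0,0,0,0,0,0],
], jaw=0.025)

```text
time_s: 3.62
position: [0.6346, -0.1514, 0.0281]
eef_rot: [0.948, 0.001, 0.0, -0.319]
ft_force: [-0.2, -0.6, -0.7]
finger_gap: 0.0249
```

Run:
```python
from workcell import arm
import cv2
from h import *
s=arm.sense();print(s["position"],s["eef_rot"].round(3))
c=arm.read_camera("top");a=c["color"][200:340,340:480,::-1]
cv2.imwrite("pics/top3c.png",cv2.resize(a,None,fx=4.2,fy=4.2,interpolation=cv2.INTER_CUBIC))
print(w(c,418,266.2,.1),w(c,418,266.2,.12))
```

```text
[ 0.63463825 -0.15137374  0.02805982] [ 0.948  0.001  0.    -0.319]
[ 0.56971884 -0.21081932  0.1       ] [ 0.56738344 -0.20798352  0.12      ]
```

View pics/top3c.png

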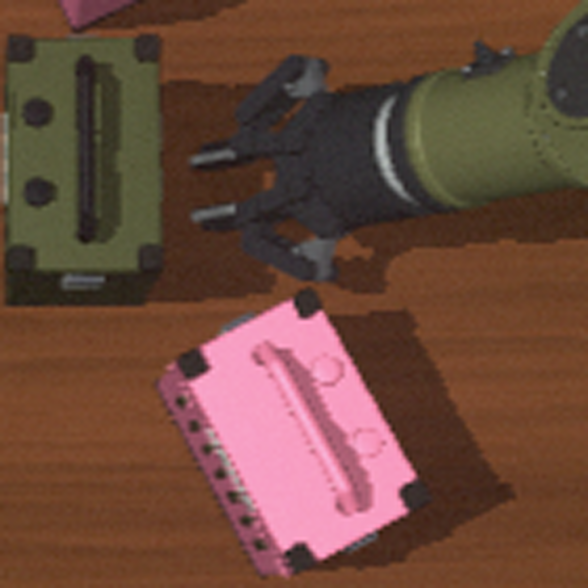

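>>> apply_moves([
  [0,0.006,0,0,0,0],
  [0,0.005,0,0,0,0],
  [0,0.004,0,0,0,0],
  [0,0.004,0,0,0,0],
  [0,0.004,0,0,0,0],
])

```text
time_s: 4.08
position: [0.6348, -0.1272, 0.0284]
eef_rot: [0.948, 0.001, 0.0, -0.319]
ft_force: [-0.3, 0.2, -0.1]
finger_gap: 0.0251
```

>>> apply_moves([
  [0,0.004,0,0,0,0],
  [0,0.004,0,0,0,0],
  [0,0.004,0,0,0,0],
  [0,0.004,0,0,0,0],
  [0,0.004,0,0,0,0],
])

```text
time_s: 4.5
position: [0.6358, -0.1226, 0.0278]
eef_rot: [0.951, -0.003, 0.003, -0.31]
ft_force: [-4.6, -26.3, 12.4]
finger_gap: 0.025
```

>>> apply_moves([
  [0,0.004,0,0,0,0],
  [0,0.004,0,0,0,0],
  [0,0.004,0,0,0,0],
  [0,0.004,0,0,0,0],
  [0,0.004,0,0,0,0],
])

```text
time_s: 4.92
position: [0.6385, -0.1025, 0.0276]
eef_rot: [0.951, -0.004, 0.006, -0.31]
ft_force: [-1.3, -26.9, 13.7]
finger_gap: 0.0248
```

Run:
```python
from workcell import arm
import cv2
c=arm.read_camera("top");a=c["color"][195:320,225:425,::-1]
cv2.imwrite("pics/top4c.png",cv2.resize(a,None,fx=4,fy=4,interpolation=cv2.INTER_CUBIC))
```

```text
(no output)
```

View pics/top4c.png

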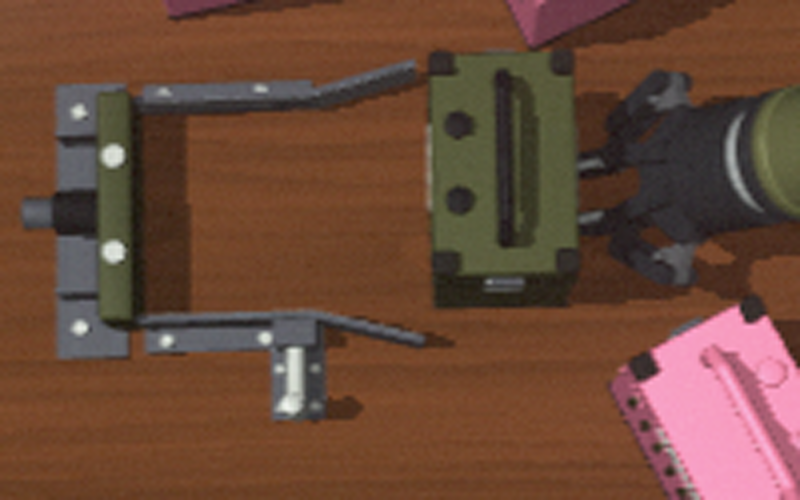

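>>> apply_moves([
  [-0.001,0.004,0,0,0,0],
  [-0.001,0.004,0,0,0,0],
  [-0.001,0.004,0,0,0,0],
  [0,0.004,0,0,0,0],
  [0,0.004,0,0,0,0],
])

```text
time_s: 5.38
position: [0.6374, -0.082, 0.0277]
eef_rot: [0.951, -0.004, 0.008, -0.31]
ft_force: [1.2, -25.5, 11.6]
finger_gap: 0.0249
```

>>> apply_moves([
  [0,0.004,0,0,0,0],
  [0,0.004,0,0,0,0],
  [0,0.004,0,0,0,0],
  [0,0.004,0,0,0,0],
  [0,0.004,0,0,0,0],
])

```text
time_s: 5.8
position: [0.6373, -0.062, 0.0276]
eef_rot: [0.951, -0.004, 0.007, -0.31]
ft_force: [-0.3, -26.6, 12.8]
finger_gap: 0.025
```

Run:
```python
from workcell import arm
import cv2
c=arm.read_camera("top");a=c["color"][195:320,225:425,::-1]
cv2.imwrite("pics/top5c.png",cv2.resize(a,None,fx=4,fy=4,interpolation=cv2.INTER_CUBIC))
```

```text
(no output)
```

View pics/top5c.png

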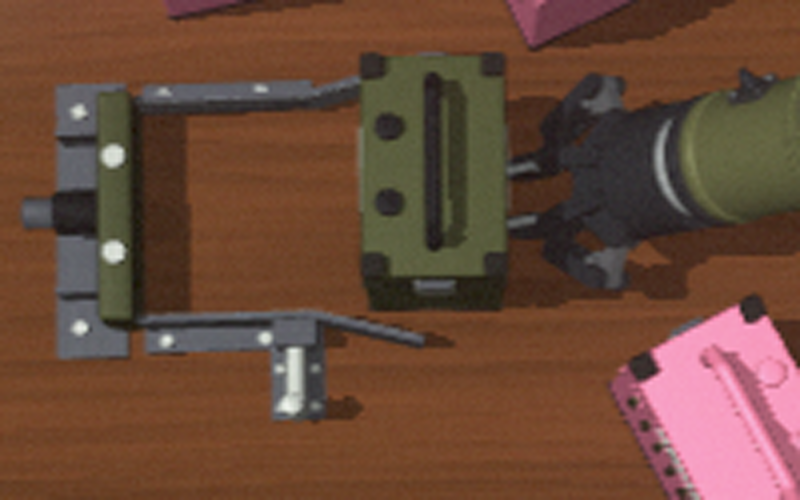

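>>> apply_moves([
  [0,0.005,0,0,0,0],
  [0,0.005,0,0,0,0],
  [0,0.005,0,0,0,0],
  [0,0.005,0,0,0,0],
  [0,0.005,0,0,0,0],
])

```text
time_s: 6.27
position: [0.6376, -0.0368, 0.0276]
eef_rot: [0.95, -0.004, 0.008, -0.311]
ft_force: [0.5, -25.8, 12.9]
finger_gap: 0.0249
```

>>> apply_moves([
  [0,0.005,0,0,0,0],
  [0,0.005,0,0,0,0],
  [0,0.005,0,0,0,0],
  [0,0.005,0,0,0,0],
  [0,0.005,0,0,0,0],
])

```text
time_s: 6.68
position: [0.6378, -0.0117, 0.0276]
eef_rot: [0.95, -0.004, 0.007, -0.311]
ft_force: [-0.1, -27.1, 14.7]
finger_gap: 0.0254
```

Run:
```python
from workcell import arm
import cv2
c=arm.read_camera("top");a=c["color"][195:320,225:425,::-1]
cv2.imwrite("pics/top6c.png",cv2.resize(a,None,fx=4,fy=4,interpolation=cv2.INTER_CUBIC))
```

```text
(no output)
```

View pics/top6c.png

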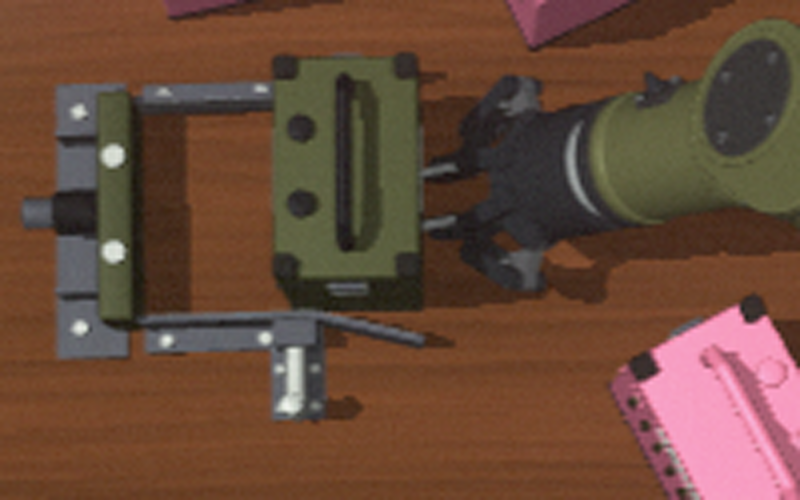

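>>> apply_moves([
  [0,0.005,0,0,0,0],
  [0,0.005,0,0,0,0],
  [0,0.005,0,0,0,0],
  [0,0.005,0,0,0,0],
  [0,0.005,0,0,0,0],
])

```text
time_s: 7.15
position: [0.638, 0.0135, 0.0276]
eef_rot: [0.95, -0.004, 0.007, -0.311]
ft_force: [-0.3, -27.6, 14.7]
finger_gap: 0.0249
```

>>> apply_moves([
  [0,0.005,0,0,0,0],
  [0,0.005,0,0,0,0],
  [0,0.005,0,0,0,0],
  [0,0.005,0,0,0,0],
  [0,0.005,0,0,0,0],
])

```text
time_s: 7.57
position: [0.6382, 0.0386, 0.0276]
eef_rot: [0.95, -0.004, 0.007, -0.312]
ft_force: [-1.0, -28.9, 17.1]
finger_gap: 0.0253
```

>>> apply_moves([
  [0,0.004,0,0,0,0],
  [0,0.004,0,0,0,0],
  [0,0.003,0,0,0,0],
  [0,0.003,0,0,0,0],
  [0,0.002,0,0,0,0],
])

```text
time_s: 7.98
position: [0.638, 0.0552, 0.0276]
eef_rot: [0.95, -0.004, 0.007, -0.312]
ft_force: [-0.4, -27.8, 16.9]
finger_gap: 0.0252
```

Run:
```python
from workcell import arm
import cv2
c=arm.read_camera("top");a=c["color"][195:320,225:425,::-1]
cv2.imwrite("pics/top7c.png",cv2.resize(a,None,fx=4,fy=4,interpolation=cv2.INTER_CUBIC))
```

```text
(no output)
```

View pics/top7c.png

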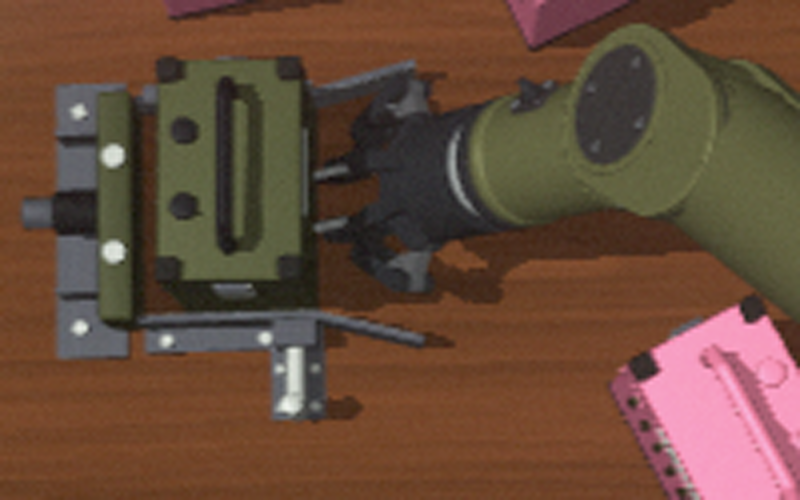

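>>> apply_moves([
  [0,0.003,0,0,0,0],
  [0,0.003,0,0,0,0],
  [0,0.003,0,0,0,0],
  [0,0.002,0,0,0,0],
  [0,0.002,0,0,0,0],
])

```text
time_s: 8.45
position: [0.638, 0.0679, 0.0275]
eef_rot: [0.95, -0.004, 0.007, -0.312]
ft_force: [-1.0, -29.2, 17.8]
finger_gap: 0.0252
```

>>> apply_moves([
  [0,0.001,0,0,0,0],
  [0,0.001,0,0,0,0],
  [0,0.001,0,0,0,0],
  [0,0.001,0,0,0,0],
  [0,0.001,0,0,0,0],
])

```text
time_s: 8.87
position: [0.638, 0.0725, 0.0275]
eef_rot: [0.95, -0.004, 0.007, -0.312]
ft_force: [-0.7, -30.8, 17.6]
finger_gap: 0.0252
```

Run:
```python
from workcell import arm
import cv2
c=arm.read_camera("top");a=c["color"][195:320,225:425,::-1]
cv2.imwrite("pics/top8c.png",cv2.resize(a,None,fx=4,fy=4,interpolation=cv2.INTER_CUBIC))
```

```text
(no output)
```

View pics/top8c.png

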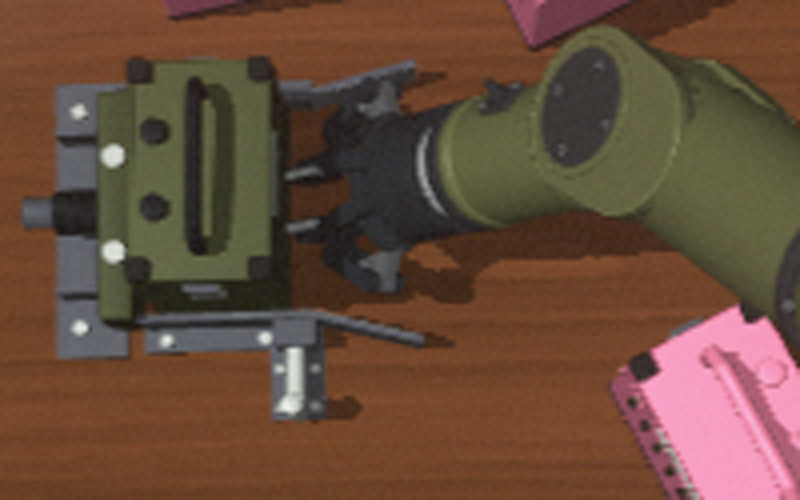

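Run:
```python
from workcell import arm
import cv2
c=arm.read_camera("scene");a=c["color"][20:330,180:520,::-1]
cv2.imwrite("pics/scene8c.png",cv2.resize(a,None,fx=1.9,fy=1.9,interpolation=cv2.INTER_CUBIC))
print(arm.sense()["joint_pos"].round(3))
```

```text
[ 0.467  1.188 -0.683  1.601 -0.009  0.534  0.143]
```

View pics/scene8c.png

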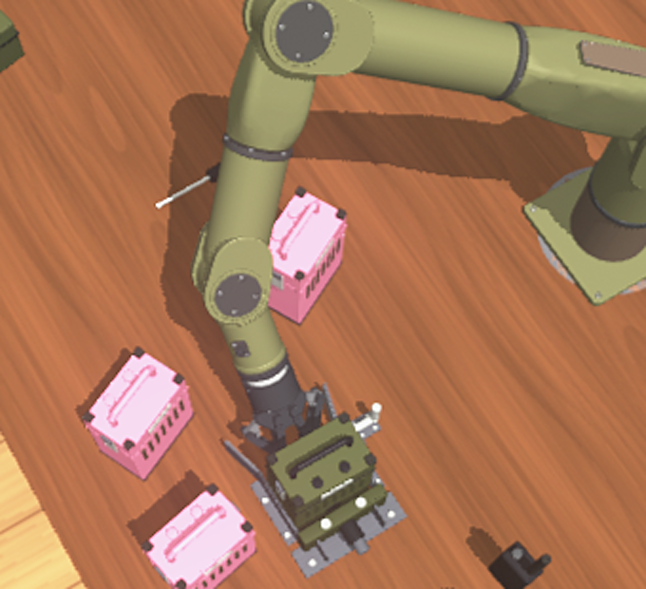

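Run:
```python
import pickle;from h import *
d=pickle.load(open("c0.pkl","rb"))
for z in(.2,.25,.3,.35,.4):print(z,w(d["top"],370,221,z).round(3),w(d["scene"],306.3,175.3,z).round(3))
```

```text
0.2 [ 0.662 -0.094  0.2  ] [ 0.616 -0.131  0.2  ]
0.25 [ 0.652 -0.091  0.25 ] [ 0.626 -0.11   0.25 ]
0.3 [ 0.643 -0.088  0.3  ] [ 0.636 -0.09   0.3  ]
0.35 [ 0.633 -0.085  0.35 ] [ 0.645 -0.07   0.35 ]
0.4 [ 0.623 -0.082  0.4  ] [ 0.655 -0.05   0.4  ]
```

>>> apply_moves([
  [0,0.0015,0,0,0,0],
  [0,0.0015,0,0,0,0],
  [0,0.001,0,0,0,0],
  [0,0.001,0,0,0,0],
  [0,0.001,0,0,0,0],
])

```text
time_s: 9.38
position: [0.638, 0.0786, 0.0275]
eef_rot: [0.95, -0.004, 0.007, -0.312]
ft_force: [-0.0, -29.9, 18.2]
finger_gap: 0.0248
```

>>> apply_moves([
  [0,0.001,0,0,0,0],
  [0,0.001,0,0,0,0],
  [0,0.001,0,0,0,0],
  [0,0.001,0,0,0,0],
  [0,0.001,0,0,0,0],
])

```text
time_s: 9.8
position: [0.6381, 0.0817, 0.0274]
eef_rot: [0.95, -0.005, 0.007, -0.311]
ft_force: [-4.1, -39.0, 24.7]
finger_gap: 0.025
```

Run:
```python
from workcell import arm
import cv2
c=arm.read_camera("top");cv2.imwrite("pics/top9.png",c["color"][:,:,::-1]);a=c["color"][195:320,225:425,::-1]
cv2.imwrite("pics/top9c.png",cv2.resize(a,None,fx=4,fy=4,interpolation=cv2.INTER_CUBIC))
```

```text
(no output)
```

View pics/top9c.png

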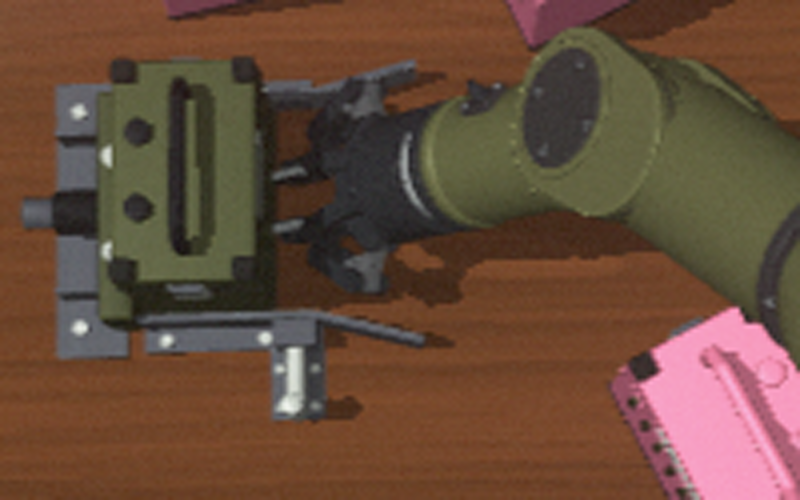

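Run:
```python
from workcell import arm
import pickle;from h import *
d=pickle.load(open("c0.pkl","rb"));c=d["top"]
s=arm.sense();print(s["position"],s["ft_force"])
for P in[(.70,.177,.165),(.57,.177,.165),(.70,.093,.165),(.57,.093,.165)]:
    u,v=p(c,P);print(((u+.4-225)*4),((v+.4-195)*4))
for x,y in[(110,60),(110,281),(257,60),(256,279)]:print(w(c,225+x/4-.4,195+y/4-.4,.165).round(4))
```

```text
[0.63808733 0.08159118 0.02750032] [ -3.39529091 -36.09775926  22.66316924]
107.32806665214594 64.61479976790531
107.2547063662472 287.53530403153013
252.00414426978546 61.0888970281012
254.2865839709134 284.2375689960588
[0.7027 0.1754 0.165 ]
[0.5737 0.1754 0.165 ]
[0.7006 0.0901 0.165 ]
[0.573 0.092 0.165]
```

>>> apply_moves([
  [0,0.001,0,0,0,0],
  [0,0.0005,0,0,0,0],
  [0,0.0005,0,0,0,0],
  [0,0,0,0,0,0],
])

```text
time_s: 10.18
position: [0.6381, 0.0817, 0.0274]
eef_rot: [0.951, -0.005, 0.007, -0.31]
ft_force: [-4.6, -41.0, 27.2]
finger_gap: 0.025
```

>>> apply_moves([
  [0,-0.004,0,0,0,0],
  [0,-0.006,0,0,0,0],
  [0,-0.01,0,0,0,0],
  [0,-0.015,0,0,0,0],
  [0,-0.02,0,0,0,0],
])

```text
time_s: 10.6
position: [0.6306, 0.0458, 0.0289]
eef_rot: [0.947, 0.003, -0.001, -0.321]
ft_force: [0.3, 0.0, 0.0]
finger_gap: 0.0252
```

>>> apply_moves([
  [0,-0.025,0.01,0,0,0],
  [0,-0.025,0.02,0,0,0],
  [0,-0.02,0.03,0,0,0],
  [0,-0.01,0.035,0,0,0],
  [0,0,0.035,0,0,0],
])

```text
time_s: 11.02
position: [0.6312, -0.0402, 0.158]
eef_rot: [0.948, -0.002, -0.0, -0.319]
ft_force: [1.1, 0.2, 0.4]
finger_gap: 0.0252
```

>>> apply_moves([
  [0,0,0.035,0,0,0],
  [0,0,0.035,0,0,0],
  [0,0,0.035,0,0,0],
  [-0.01,0,0.03,-0.11,0,0],
  [-0.02,0,0.02,-0.11,0,0],
])

```text
time_s: 11.43
position: [0.6037, -0.0377, 0.3151]
eef_rot: [0.977, -0.001, 0.002, -0.212]
ft_force: [0.8, 2.0, 0.5]
finger_gap: 0.0253
```

Run:
```python
from workcell import arm
import cv2
for n in("top","scene"):
    c=arm.read_camera(n);cv2.imwrite(f"pics/{n}10.png",c["color"][:,:,::-1])
```

```text
(no output)
```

View pics/top10.png

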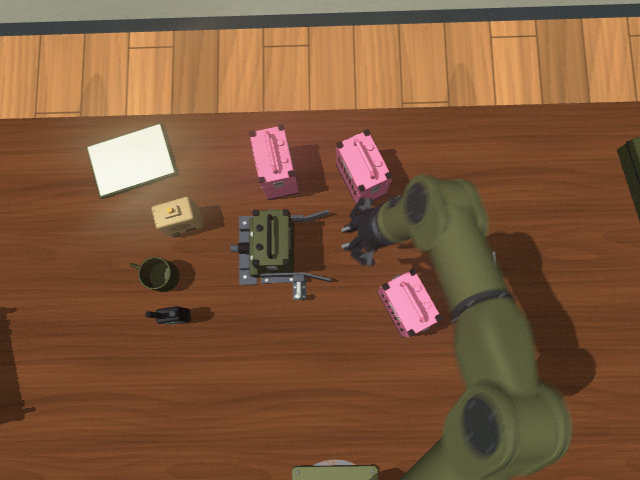

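View pics/scene10.png

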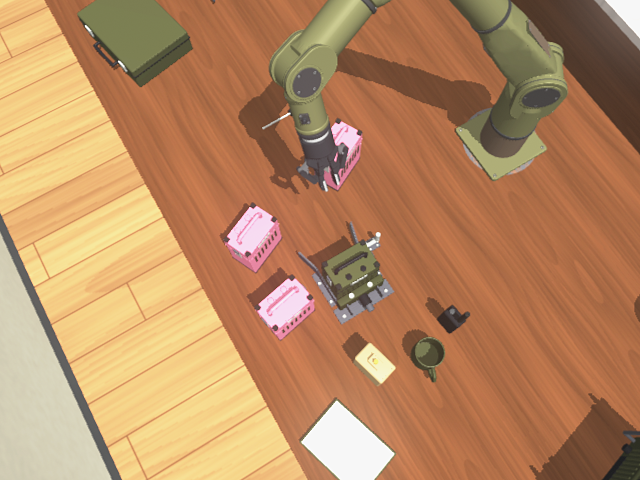

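Run:
```python
import cv2
a=cv2.imread("pics/top10.png")[195:320,225:345]
cv2.imwrite("pics/top10c.png",cv2.resize(a,None,fx=4.6,fy=4.6,interpolation=cv2.INTER_CUBIC))
```

```text
(no output)
```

View pics/top10c.png

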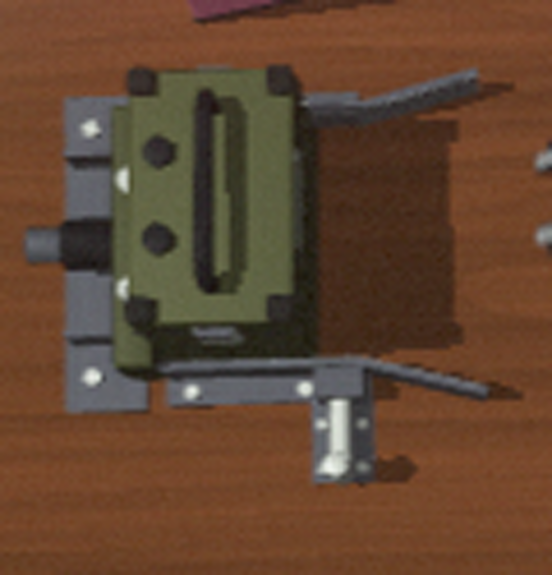

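>>> apply_moves([
  [-0.025,0.015,0,-0.11,0,0],
  [-0.03,0.02,0,-0.11,0,0],
  [-0.03,0.02,0,-0.11,0,0],
  [-0.03,0.02,0,-0.1,0,0],
  [-0.03,0.02,0,0,-0.1,0],
], jaw=0)

```text
time_s: 11.95
position: [0.4579, 0.0652, 0.3136]
eef_rot: [0.999, 0.005, 0.052, -0.001]
ft_force: [2.3, 2.6, 0.7]
finger_gap: -0.0
```

>>> apply_moves([
  [-0.02,0.02,0,0,-0.11,0],
  [0,0,-0.02,0,-0.11,0],
  [0,0,-0.03,0,-0.1,0],
  [0,0,-0.03,0,-0.1,0],
  [0,0,-0.02,0,0,0],
])

```text
time_s: 12.37
position: [0.4521, 0.0618, 0.2632]
eef_rot: [0.982, -0.009, 0.189, 0.026]
ft_force: [1.6, -0.8, 0.2]
finger_gap: 0.0003
```

>>> apply_moves([
  [0,0,0,0,0,0],
  [0,0,0,0,0,0],
])

```text
time_s: 12.53
position: [0.4516, 0.0618, 0.2618]
eef_rot: [0.982, -0.009, 0.187, 0.027]
ft_force: [-0.3, 0.1, 0.9]
finger_gap: 0.0001
```

Run:
```python
from workcell import arm
import cv2
s=arm.sense();print(s["joint_pos"].round(3),s["position"],s["eef_rot"].round(3))
for n in("top","wrist"):
    c=arm.read_camera(n);cv2.imwrite(f"pics/{n}11.png",c["color"][:,:,::-1])
```

```text
[-0.343  0.349 -0.039  2.355  1.09   0.227 -1.44 ] [0.45163697 0.06182272 0.2617502 ] [ 0.982 -0.009  0.187  0.027]
```

View pics/top11.png

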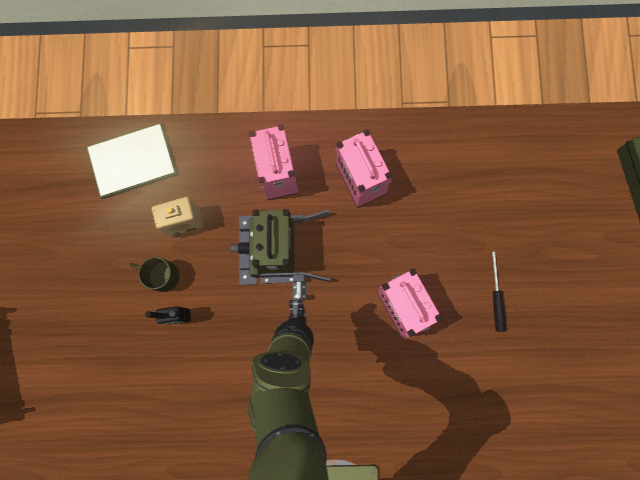

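View pics/wrist11.png

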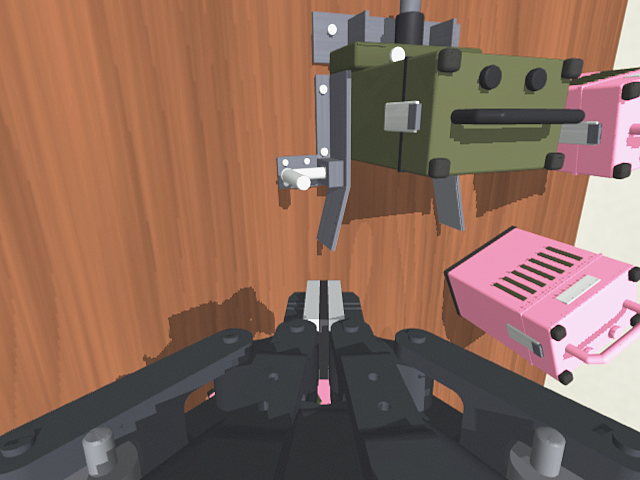

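>>> apply_moves([
  [0,0.006,-0.03,0,0,0],
  [0,0.006,-0.03,0,0,0],
  [0,0.005,-0.03,0,0,0],
  [0,0,-0.03,0,0,0],
  [0,0,0,0,0,0],
])

```text
time_s: 13.05
position: [0.4548, 0.059, 0.2148]
eef_rot: [0.981, -0.012, 0.189, 0.039]
ft_force: [-1.0, -0.8, -0.3]
finger_gap: -0.0
```

Run:
```python
from workcell import arm
s=arm.sense();print(s["joint_pos"].round(3),s["position"],s["eef_rot"].round(3))
```

```text
[-0.313  0.468 -0.105  2.414  1.794  0.275 -2.182] [0.45477331 0.05898555 0.21483996] [ 0.981 -0.012  0.189  0.039]
```

```bash
cat >> h.py <<'E'
from scipy.spatial.transform import Rotation as R
def rv(q,tilt):
    return (R.from_euler('y',-tilt)*R.from_quat([1,0,0,0])*R.from_quat(q).inv()).as_rotvec()
E
python3 - <<'E'
from h import *
from workcell import arm
s=arm.sense();print(rv(s["eef_rot"],.1).round(3))
E
```

```text
[0.077 0.281 0.028]
```

>>> apply_moves([
  [0,0.005,0.01,0.02,0.07,0.007],
  [0,0.005,0.01,0.02,0.07,0.007],
  [0,0.005,0,0.02,0.07,0.007],
  [0,0.005,0,0.02,0.07,0.007],
  [0,0,0,0,0,0],
], jaw=0.08)

```text
time_s: 13.47
position: [0.458, 0.0551, 0.2222]
eef_rot: [0.989, -0.013, 0.145, 0.042]
ft_force: [0.7, -0.5, 0.2]
finger_gap: 0.0606
```

Run:
```python
from h import *
from workcell import arm
s=arm.sense();print(s["joint_pos"].round(3),s["position"],s["eef_rot"].round(3),rv(s["eef_rot"],.1).round(3))
```

```text
[-0.231  0.452 -0.17   2.311  1.083  0.295 -1.433] [0.45804025 0.05511754 0.22220666] [ 0.989 -0.013  0.145  0.042] [0.083 0.191 0.029]
```

>>> apply_moves([
  [0,0.005,0,0.02,0.06,0.007],
  [0,0.005,0,0.02,0.06,0.007],
  [0,0.005,0,0.02,0.05,0.007],
  [0,0.005,0,0.02,0.03,0.007],
  [0,0,0,0,0,0],
])

```text
time_s: 13.88
position: [0.4588, 0.0727, 0.2213]
eef_rot: [0.999, -0.001, 0.054, 0.005]
ft_force: [1.2, -0.2, -0.6]
finger_gap: 0.0799
```

Run:
```python
from h import *
from workcell import arm
s=arm.sense();print(s["joint_pos"].round(3),s["position"],s["eef_rot"].round(3),rv(s["eef_rot"],.1).round(3))
```

```text
[ 0.063  0.517 -0.522  2.136  0.619  0.534 -0.926] [0.45884662 0.0726628  0.22127492] [ 0.999 -0.001  0.054  0.005] [0.011 0.007 0.002]
```

>>> apply_moves([
  [-0.012,0.003,-0.02,0,0,0],
  [-0.012,0.003,-0.03,0,0,0],
  [0,0,-0.03,0,0,0],
  [0,0,-0.03,0,0,0],
  [0,0,0,0,0,0],
])

```text
time_s: 14.3
position: [0.4316, 0.0771, 0.1114]
eef_rot: [0.999, 0.002, 0.051, 0.011]
ft_force: [0.4, -0.6, 0.4]
finger_gap: 0.0802
```

Run:
```python
from h import *
from workcell import arm
import cv2
s=arm.sense();print(s["joint_pos"].round(3),s["position"],s["eef_rot"].round(3),rv(s["eef_rot"],.1).round(3))
for n,(a,b,e,f) in {"top":(200,380,220,420),"wrist":(0,480,0,640),"scene":(150,330,270,470)}.items():
    c=arm.read_camera(n);i=c["color"][a:b,e:f,::-1];k=1 if n=="wrist" else 3;cv2.imwrite(f"pics/{n}12.png",cv2.resize(i,None,fx=k,fy=k,interpolation=cv2.INTER_CUBIC))
```

```text
[-0.317  0.701 -0.005  2.322  1.098  0.063 -1.412] [0.43163874 0.07711783 0.1113589 ] [0.999 0.002 0.051 0.011] [ 0.022  0.002 -0.003]
```

View pics/top12.png

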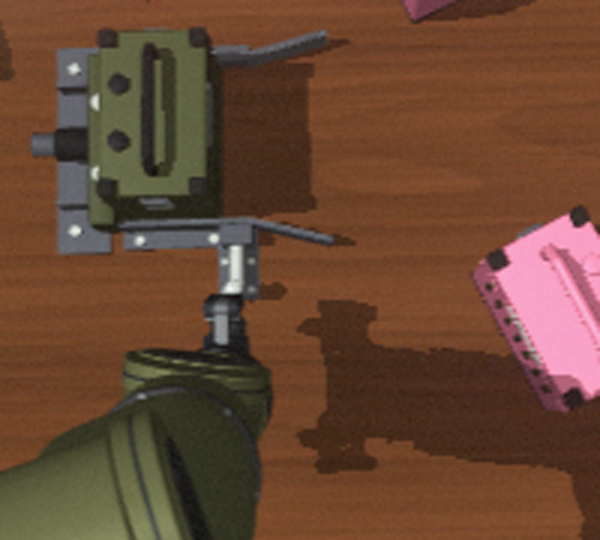

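View pics/wrist12.png

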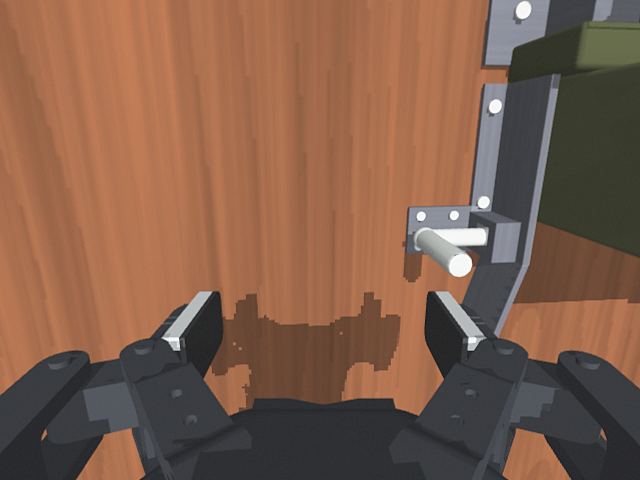

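View pics/scene12.png

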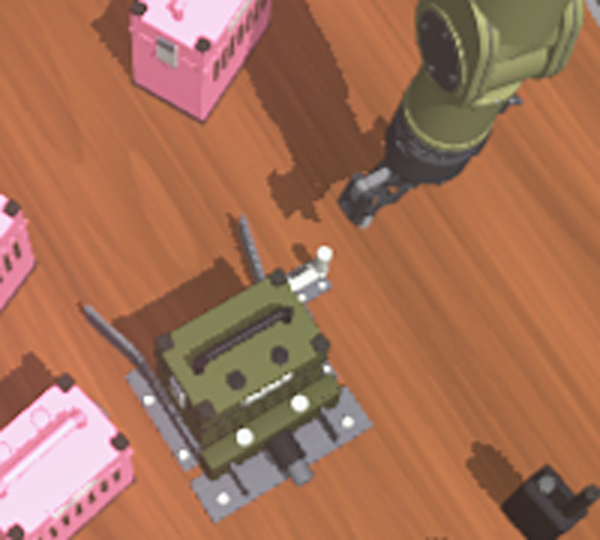

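>>> apply_moves([
  [0,0,0,0.007,0.03,0],
  [0,0.001,-0.005,0.007,0.03,0],
  [0,0.001,-0.015,0.007,0.03,0],
  [0,0,-0.015,0,0.01,0],
  [0,0,-0.01,0,0,0],
])

```text
time_s: 14.87
position: [0.4358, 0.0812, 0.0702]
eef_rot: [1.0, -0.002, 0.006, -0.006]
ft_force: [-1.2, -0.4, 0.9]
finger_gap: 0.0799
```

Run:
```python
from h import *
from workcell import arm
s=arm.sense();print(s["joint_pos"].round(3),s["position"],s["eef_rot"].round(3),rv(s["eef_rot"],.0).round(3))
```

```text
[-0.135  0.804 -0.237  2.241  1.037  0.188 -1.331] [0.43575085 0.08118396 0.07018546] [ 1.    -0.002  0.006 -0.006] [-0.012  0.011  0.003]
```

>>> apply_moves([
  [-0.002,-0.001,-0.01,0,0,0],
  [0,-0.001,-0.01,0,0,0],
  [0,0,-0.005,0,0,0],
  [0,0,0,0,0,0],
])

```text
time_s: 15.2
position: [0.4328, 0.0795, 0.0448]
eef_rot: [1.0, 0.0, 0.005, -0.005]
ft_force: [-0.3, 0.4, 0.6]
finger_gap: 0.0798
```

Run:
```python
from h import *
from workcell import arm
import cv2
s=arm.sense();print(s["joint_pos"].round(3),s["position"],s["eef_rot"].round(3),rv(s["eef_rot"],.0).round(3))
for n,(a,b,e,f) in {"wrist":(150,400,320,640),"scene":(190,290,320,440)}.items():
    c=arm.read_camera(n);i=c["color"][a:b,e:f,::-1];k=2 if n=="wrist" else 5;cv2.imwrite(f"pics/{n}13.png",cv2.resize(i,None,fx=k,fy=k,interpolation=cv2.INTER_CUBIC))
```

```text
[-0.24   0.857 -0.067  2.261  1.297  0.046 -1.579] [0.43276089 0.07954856 0.04479033] [ 1.     0.     0.005 -0.005] [-0.01  0.01 -0.  ]
```

View pics/wrist13.png

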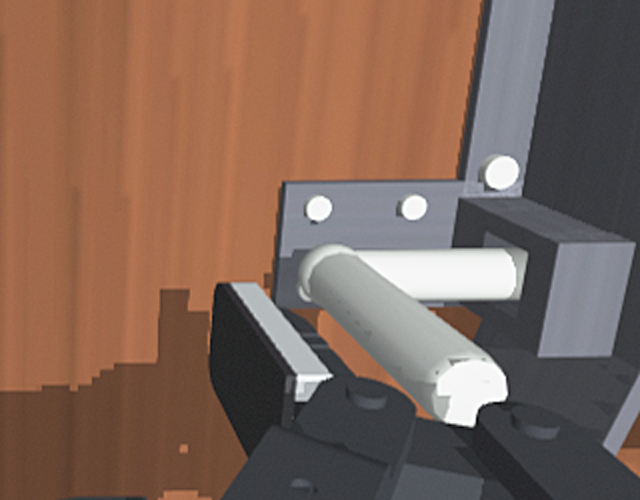

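View pics/scene13.png

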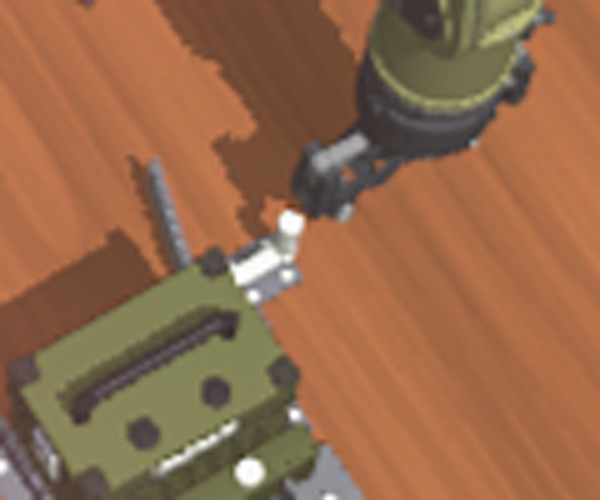

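>>> apply_moves([
  [0.003,0,0,0,0,0],
  [0.003,0,0,0,0,0],
  [0.003,0,0,0,0,0],
  [0.003,0,0,0,0,0],
  [0.003,0,0,0,0,0],
])

```text
time_s: 15.72
position: [0.4477, 0.0789, 0.0452]
eef_rot: [1.0, -0.0, 0.005, -0.004]
ft_force: [0.2, -0.5, 0.1]
finger_gap: 0.0797
```

>>> apply_moves([
  [0.003,0,0,0,0,0],
  [0.003,0,0,0,0,0],
  [0.003,0,0,0,0,0],
  [0.003,0,0,0,0,0],
  [0.002,0,0,0,0,0],
])

```text
time_s: 16.13
position: [0.461, 0.0787, 0.0438]
eef_rot: [1.0, 0.0, 0.004, -0.003]
ft_force: [-2.5, -0.3, 1.2]
finger_gap: 0.0801
```

Run:
```python
from h import *
from workcell import arm
import cv2
s=arm.sense();print(s["joint_pos"].round(3),s["position"],s["ft_force"],rv(s["eef_rot"],.0).round(3))
for n,(a,b,e,f) in {"wrist":(150,400,320,640),"scene":(190,290,320,440)}.items():
    c=arm.read_camera(n);i=c["color"][a:b,e:f,::-1];k=2 if n=="wrist" else 5;cv2.imwrite(f"pics/{n}14.png",cv2.resize(i,None,fx=k,fy=k,interpolation=cv2.INTER_CUBIC))
```

```text
[-0.074  0.875 -0.31   2.169  1.128  0.257 -1.389] [0.46101716 0.07871649 0.04377074] [-2.52165762 -0.33135538  1.16109694] [-0.007  0.008 -0.001]
```

View pics/wrist14.png

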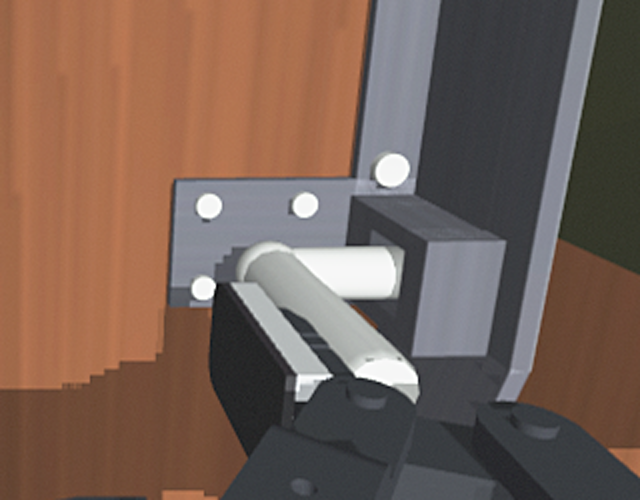

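View pics/scene14.png

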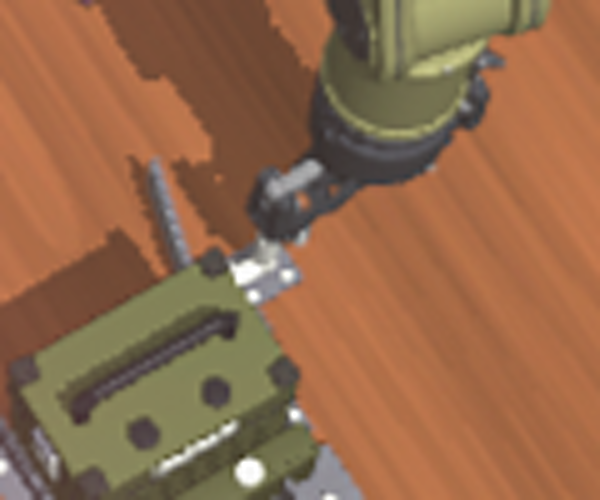

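>>> apply_moves([
  [0.003,0,0,0,0,0],
  [0.003,0,0,0,0,0],
  [0.003,0,0,0,0,0],
  [0.003,0,0,0,0,0],
  [0.002,0,0,0,0,0],
])

```text
time_s: 16.65
position: [0.4752, 0.0789, 0.0436]
eef_rot: [1.0, 0.0, 0.004, -0.004]
ft_force: [-2.1, 1.3, -0.2]
finger_gap: 0.0798
```

>>> apply_moves([
  [0.002,0,0,0,0,0],
  [0.001,0,0,0,0,0],
  [0.001,0,0,0,0,0],
  [0.001,0,0,0,0,0],
  [0.001,0,0,0,0,0],
])

```text
time_s: 17.07
position: [0.4808, 0.0789, 0.0437]
eef_rot: [1.0, 0.001, 0.004, -0.004]
ft_force: [-1.9, 1.3, -0.6]
finger_gap: 0.08
```

Run:
```python
from h import *
from workcell import arm
import cv2
s=arm.sense();print(s["joint_pos"].round(3),s["position"],s["ft_force"],rv(s["eef_rot"],.0).round(3))
for n,(a,b,e,f) in {"wrist":(150,400,320,640),"scene":(190,290,320,440)}.items():
    c=arm.read_camera(n);i=c["color"][a:b,e:f,::-1];k=2 if n=="wrist" else 5;cv2.imwrite(f"pics/{n}15.png",cv2.resize(i,None,fx=k,fy=k,interpolation=cv2.INTER_CUBIC))
```

```text
[-0.02   0.89  -0.383  2.11   1.057  0.335 -1.297] [0.4807531  0.07888014 0.04367598] [-1.94692689  1.27150657 -0.63362068] [-0.007  0.008 -0.001]
```

View pics/wrist15.png

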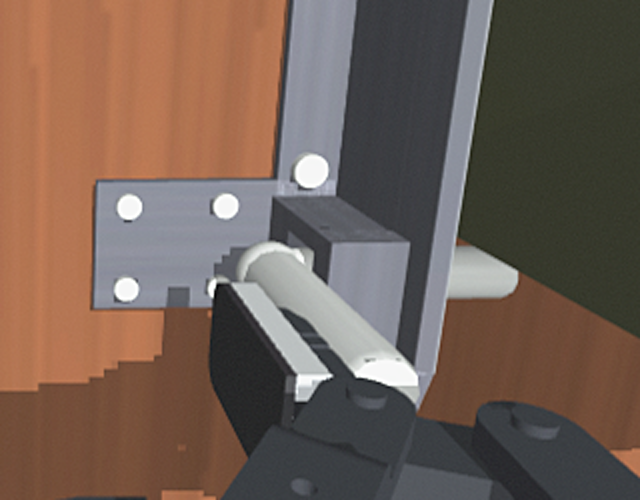

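View pics/scene15.png

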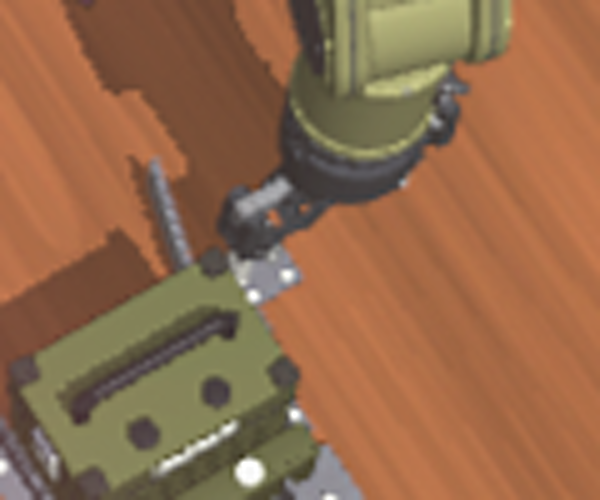

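>>> apply_moves([
  [0.001,0,0,0,0,0],
  [0.001,0,0,0,0,0],
  [0.001,0,0,0,0,0],
  [0.001,0,0,0,0,0],
  [0.001,0,0,0,0,0],
])

```text
time_s: 17.58
position: [0.4813, 0.0786, 0.0438]
eef_rot: [1.0, 0.001, 0.001, -0.003]
ft_force: [-14.4, 1.0, 11.0]
finger_gap: 0.0801
```

>>> apply_moves([
  [0.001,0,0,0,0,0],
  [0.001,0,0,0,0,0],
  [0.001,0,0,0,0,0],
  [0,0,0,0,0,0],
])

```text
time_s: 17.92
position: [0.4814, 0.0786, 0.0439]
eef_rot: [1.0, 0.002, -0.001, -0.002]
ft_force: [-19.7, 1.5, 15.6]
finger_gap: 0.0803
```

>>> apply_moves([
  [-0.004,0,0,0,0,0],
  [-0.008,0,0,0,0,0],
  [-0.012,0,0,0,0,0],
  [-0.008,0,0.005,0,0,0],
  [0,0,0.03,0,0,0],
])

```text
time_s: 18.33
position: [0.4538, 0.077, 0.0765]
eef_rot: [1.0, 0.001, 0.001, -0.0]
ft_force: [1.6, -0.3, -0.1]
finger_gap: 0.08
```

>>> apply_moves([
  [0,0,0.035,0,0,0],
  [0,0,0.04,0,0,0],
  [0,0,0.04,0,0,0],
  [0,0,0.03,0,0,0],
  [0,0,0,0,0,0],
])

```text
time_s: 18.75
position: [0.4599, 0.08, 0.2294]
eef_rot: [1.0, -0.0, 0.009, -0.005]
ft_force: [1.5, 0.7, -0.3]
finger_gap: 0.08
```

Run:
```python
from h import *
from workcell import arm
import cv2
s=arm.sense();print(s["joint_pos"].round(3),s["position"],s["ft_force"])
for n,(a,b,e,f) in {"top":(195,320,225,345),"wrist":(0,480,0,640),"scene":(170,330,270,420)}.items():
    c=arm.read_camera(n);i=c["color"][:,:,::-1];cv2.imwrite(f"pics/{n}16.png",i);i=i[a:b,e:f];k=1 if n=="wrist" else 3.7;cv2.imwrite(f"pics/{n}16c.png",cv2.resize(i,None,fx=k,fy=k,interpolation=cv2.INTER_CUBIC))
```

```text
[ 0.227  0.586 -0.775  2.038  0.613  0.737 -0.929] [0.45992774 0.08002459 0.22936931] [ 1.4915098   0.68390436 -0.27900241]
```

View pics/wrist16.png

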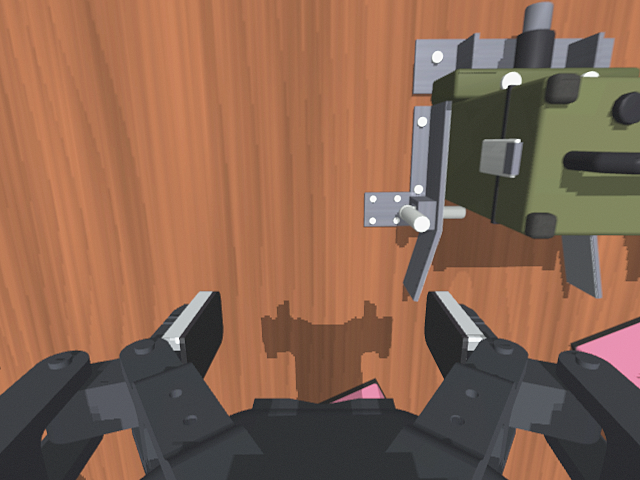

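View pics/top16c.png

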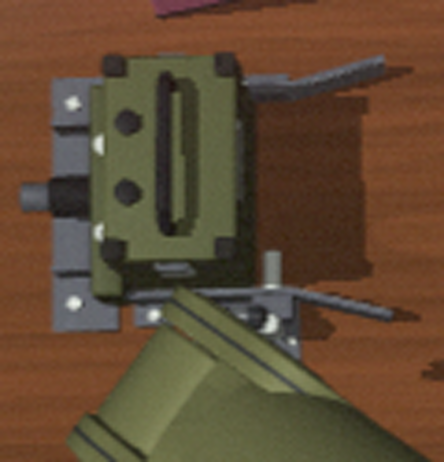

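View pics/scene16c.png

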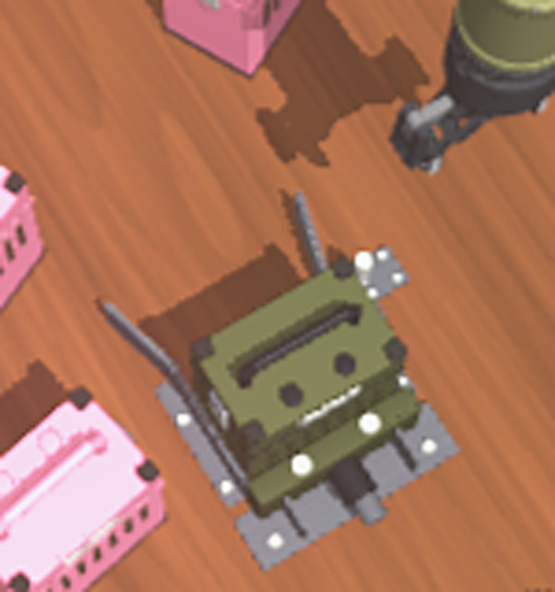

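Run:
```python
import pickle;from h import *
d=pickle.load(open("c0.pkl","rb"))
f=lambda x,y:(270+x/3.7-.4,170+y/3.7-.4)
print(w(d["scene"],*f(364,262),.074),w(d["scene"],*f(400,238),.074))
# bolt end, top image: tip at crop(272,252)/3.7, z~.028
print(w(d["top"],225+272/3.7-.4,195+252/3.7-.4,.022))
```

```text
[0.54430453 0.08027105 0.074     ] [0.5105691  0.07824444 0.074     ]
[0.59446281 0.07896733 0.022     ]
```

View pics/scene16.png

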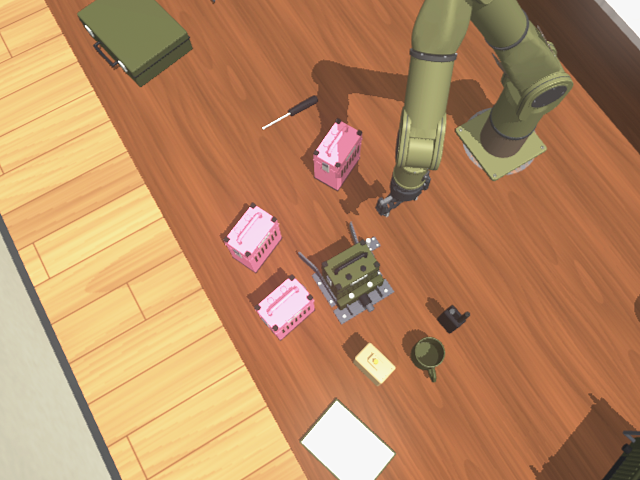

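Run:
```python
from workcell import arm
print(arm.hand_in(), arm.sense()["time_s"])
```

```text
the job is handed in; nothing more can be done
the job is handed in; nothing more can be done
```

The olive battery box is home against the connector block and the slide bolt is fully in behind it. I handed the job in at about 19 s, with the gripper clear of everything.

**Box:** I pushed it with tilted, part-closed fingers about 28 mm above the desk, slowing to 1 mm per step at the end. It stayed upright and came up against the block. Further pushing did not move it, and the force rose from about 30 to 41 N. From the top picture its front edge is at y ≈ 0.175 and the block face at y ≈ 0.177, which agree within what the pictures can measure.

**Bolt:** I pushed the handle along +x with the back of an open finger until it stopped hard at about 20 N. The handle had moved about 34 mm, to x ≈ 0.544; I expected about 0.541. The bolt end is visible across the back of the box.

**Checks that disagreed:**
- Sliding the box took 26–31 N at the wrist instead of the stated 8–20 N. My tilted fingers were also pressing down on it with 12–18 N.
- The bolt end looked about 22 mm past the side of the box rather than 27 mm. The box hides part of it and that point was read roughly, so I relied on the hard stop and the handle position.

In the last pictures the other things on the desk look unmoved.

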